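# Free a seized rod butt and set the rod holder upright

## Task

The rod butt has seized on the leaning spigot of the swivel rod holder: grip it and twist it back and forth while pulling gently along the spigot until it comes off, without dragging the spigot out of its spring bush by pulling hard. Stand the butt upright, open end down, in the one empty bay (bare cork floor) of the rod-butt rack, setting it down rather than dropping it. Then swing the bare spigot up on its stiff hinge until it stands upright and stays so, and leave the other tackle where it is.

Things in the scene. Friction and masses are not known exactly. Their poses are not given: they have to be found in the camera images.
- butt: the seized rod butt: round handle 40 mm wide, 150 mm long, lower half wood, steel band, upper half cork; 0.15 to 0.31 kg; bore 28 mm wide, 80 mm deep. Origin at the centre of its open lower end, z along it to its closed cork top. It starts fully down on the spigot, leaning with it, its +x on the upper side. It is free once moved about 20 mm along the spigot; below 15 mm it counts as still on
- butt_top (a point): centre of the butt's closed cork top, same axes as the butt. The upper 60 mm is a plain cylinder to grip, fingers along the handle. Pulled straight it needs over 30 N to slide; while it is being turned, 5 to 15 N draw it a few mm per half swing. Turning takes 0.4 to 0.8 N m
- butt_eye (a point): small steel keeper eye (12 x 8 x 16 mm) on the butt's +x side, 25 mm from its axis, 45 mm above the open end; it moves to the spigot's +y when the butt is turned anticlockwise seen from its top. While still on, the butt must turn at least 0.2 rad to each side of its start
- spigot_foot (a point): top face of the spigot's flange (42 mm wide), on the axis, where the butt's open end rests at the start; it lies 51 mm from the hinge axis. z along the spigot to its tip, y along the hinge axis; x on the upper side
- spigot_tip (a point): round tip of the aluminium spigot, 76 mm above its flange, 127 mm from the hinge axis; same axes as spigot_foot. The spigot is a 24 mm post with four small spring shoes 7 to 17 mm above the flange which grip the bore; bare, it can be gripped anywhere from 25 to 70 mm above the flange
- hinge (a point): centre of the stiff hinge of the rod holder, 75 mm above the bench; the hinge axis (y) is level
- swivel (a joint): angle of the stiff friction hinge, rad: 0 as at the start, with the spigot leaning 0.56 rad (32 degrees) from the vertical towards the holder's own -x; 0.56 = spigot upright; larger swings past upright (no stop or notch there). Range -0.5 to 1.2. It takes 1.3 N m to move and stays where it is left
- spigot (a joint): how far the spigot is drawn out along its axis against the spring bush, m: 0 = home; begins to draw at a pull of 10 N, 1 mm more for every 3 N, and springs back. More than 0.005 m (25 N) is too hard a pull
- holder: foot of the swivel rod holder: dark steel plate 120 x 100 x 12 mm screwed to the bench, with two cheeks up to 94 mm high, 80 mm apart outside. Origin at the centre of its underside; the spigot starts leaning towards its -x, roughly to the robot's left (world +y); the hinge is above the origin
- rack: rod-butt rack, fixed: pine box 112 mm (x) by 288 mm (y), walls 50 mm high, 10 mm thick, floor 10 mm; three bays 92 x 83 mm along its y, 93 mm apart; an oak gate bar runs along its -x side, 66 mm from the middle, from 54 to 78 mm high, between posts 82 mm high. Origin at the centre of its underside
- pad: cork sheet 88 x 78 x 3 mm lying on the floor of the empty bay, fixed: the place for the butt. Origin at the centre of its underside, 10 mm above the bench; same directions as the rack
- fid: dark wooden splicing cone, 48 mm wide foot, 104 mm high, standing in another bay, leave alone. Origin at the centre of its underside
- plug: red wooden diving plug, 75 mm long, 26 mm wide, lying in the third bay, leave alone. Origin at its underside
- ball_a: lead cannonball weight, 72 mm wide, 81 mm high with its brass eye, flat foot, standing near the holder, leave alone. Origin at the centre of its underside
- ball_b: second lead cannonball weight, the same, leave alone
- tin: aluminium bait tin, 78 mm wide, 120 mm high, standing near the holder, leave alone. Origin at the centre of its underside
Not all that is in view belongs to the job. What is shaped like the butt but green or white is not meant.

How it is judged:
By the outcome, as a careful person would: the job done as asked, in the order asked, and still so for the second after the job is handed in, with the robot touching nothing.
It also fails if it takes over 72 s, if anything falls off the work surface, if the arm or the gripper's body presses on something with over 40 N, if the wrist force passes 120 N, or if a joint passes its speed limit or range.

## Robot

A 6-joint arm with a two-finger parallel gripper is mounted at the origin on the work surface. World frame = base frame: x ahead of the robot, y to its left, z up, the work surface at z = 0. Lengths are in mm, angles in rad, forces in N, time in s.
With the tool pointing down it reaches from about 350 to 975 mm from the base axis. Payload 7.1 kg.
Tool frame: the origin (TCP) lies midway between the tips of the shut fingers; the grasp point (between the pads) lies 19 mm behind it; z points along the fingers, y is the line along which they close (so a half turn about z gives the same grasp; the last joint's range is limited). The gripper opens to 88 mm and grips with 3 to 60 N. Pads are 20 mm wide; open, the fingers measure 115 mm over their backs; the gripper's body (75 mm by 178 mm) begins 61 mm behind the grasp point.
Start: joints at [-1.334, 0.423, 1.63, -0, 1.089, -0.019], TCP at [158.156, -604.642, 222.675] pointing down, gripper open.
Joint ranges: [-3, 3], [-0.9, 2.11], [0.09, 2.58], [-1.31, 4.45], [0.11, 2.69], [-2.54, 2.54]. Speed limits (rad/s): [2.39, 2.39, 3.01, 3.14, 3.14, 3.14].

## Interface

Orientations are given as a rotation vector (axis times angle).
In Python, from workcell import ctrl gives the robot as it stands.
- The arm moves only by the shell command python3 -m inch 'ROWS' [OPENING]. ROWS is JSON, a list of rows, each an object with "xyz": the shift along the tool's x, y, z in mm, a list of three; "rot": the turn, a rotation vector about the tool's x, y, z in rad, a list of three. In form: [{"xyz": [dx, dy, dz], "rot": [ax, ay, az]}, ...]. A call has 1 to 12 rows; each row is the pose to reach, as a shift and turn from the pose commanded when the call began, along the tool's axes at that moment; what a row does not reach only later rows make up. A row lasts 1/12 s, in which the tool goes at most 41.7 mm and 7.16 degrees, less where a joint would pass 70% of its speed; a pose out of reach is approached as far as the arm can. A call with a gripper value outside its range is refused whole. OPENING is the closure in counts, from 0 (fully open) to 255 (shut), set as the call begins (- or left out, the last holds). The fingers move at their own pace and stop on an object; the grip force is fixed at half the most. Time passes only in rows, so rows that repeat a pose let the fingers close. It gives the time, the measured TCP pose, the force, the opening and the grip force at its end, in the units of the state.
- ctrl.get_obs(): the state, without advancing time (a new reading comes with each control period).
- ctrl.get_image(name): name is "scene" or "top" or "wrist"; returns the picture (480x640x3 uint8, red, green, blue); there is no depth.
- ctrl.camera_model(name): a dict with "fx", "fy", "cx", "cy" (pixels), "k1" (the pictures are not rectified: a ray, as slopes to the right and down, at radius r is drawn at 1 + k1 r^2 times it, then the intrinsics apply), "position" and "attitude" of the camera in the world. Camera axes: x right, y up, looking along -z (the intrinsics and any distortion apply to the point x, -y, -z); pixel columns grow to the right and rows downward; lengths in mm; the calibration is good to about 2 mm. A picture is of the moment at which its call begins: read the wrist's pose just before it. camera_model takes no time and is no camera call; for the wrist camera it gives the pose at the moment of the call.
- ctrl.close_job(): hands the job in; it is judged then, once.
The state is a dict: "t": time; "qpos": joint angles; "qvel": joint speeds; "joint_torque": joint torques, N m; "ee_pos": TCP position; "orientation": TCP orientation; "ft_force": force on the tool from outside, world axes, zero at the start; "moment": the same for the moment, N m; "width": finger opening in mm; "grasp_force": force on a finger pad.
Only numpy, scipy, OpenCV 4.12 (cv2) and the standard library are available. Lean on these libraries where they do the work, as an engineer would, in place of code of your own. Each camera call takes 0.05 s, during which the arm holds its last target. There are 200 camera calls.

## Working session

There is one attempt and no reset: what is moved stays moved. The work goes in short steps, Python scripts to look and compute and a shell command to move; the robot and the scene stay as the last step left them, time stands still between calls to the robot, and variables do not carry over. Pictures are saved under pics/ and viewed, at most 11 in all, crops included, and the job is handed in when it is done.

```bash
ls; mkdir -p pics; python3 - <<'E'
from workcell import ctrl
import cv2
o=ctrl.get_obs();print(o)
for n in("scene","top"):
    im=ctrl.get_image(n);cv2.imwrite(f"pics/{n}0.png",im[:,:,::-1]);print(n,ctrl.camera_model(n))
print(ctrl.camera_model("wrist"))
E
```

```text
pics
{'t': 0.0, 'qpos': array([-1.33401621e+00,  4.23840536e-01,  1.63066629e+00,  1.24524063e-05,
        1.08860669e+00, -1.89793833e-02]), 'qvel': array([-2.81953889e-04,  1.34925746e-03,  5.01766015e-06, -1.32181737e-03,
        8.80429280e-05, -2.17109137e-04]), 'joint_torque': array([ 1.07590087e-03, -5.44625866e+01, -2.73662120e+01,  6.44524419e-02,
        2.28602701e-02, -1.43509806e-04]), 'ee_pos': array([ 158.02493196, -604.12692128,  221.91120674]), 'orientation': array([-3.11444050e+00, -4.00450044e-01,  2.42307297e-04]), 'ft_force': array([ 1.21161089,  0.5889563 , -0.23159281]), 'moment': array([-0.06722404,  0.03672714,  0.03076398]), 'grasp_force': 0.0, 'width': 87.67915514749036}
scene {'fx': 563.0403387023525, 'fy': 563.0403387023525, 'cx': 320.5425370940497, 'cy': 249.62367732119617, 'k1': -0.09980868663750891, 'position': array([1030.66520113, -773.53585882,  895.06886255]), 'attitude': array([0.87715947, 0.21468799, 0.41388041])}
top {'fx': 611.4024902167936, 'fy': 611.4024902167936, 'cx': 332.54856675546466, 'cy': 246.5848265620339, 'k1': -0.1952270074616282, 'position': array([ 472.51849081,   60.27735039, 1530.40102881]), 'attitude': array([ 0.05055087, -0.08700193, -1.57601064])}
{'fx': 353.4351096548923, 'fy': 353.4351096548923, 'cx': 323.5340888855204, 'cy': 233.7897263558075, 'k1': -0.02226327910600522, 'position': array([ 236.76338109, -584.12540315,  383.36726788]), 'attitude': array([-0.25417143,  0.19873161, -1.30285952])}
```

View pics/scene0.png

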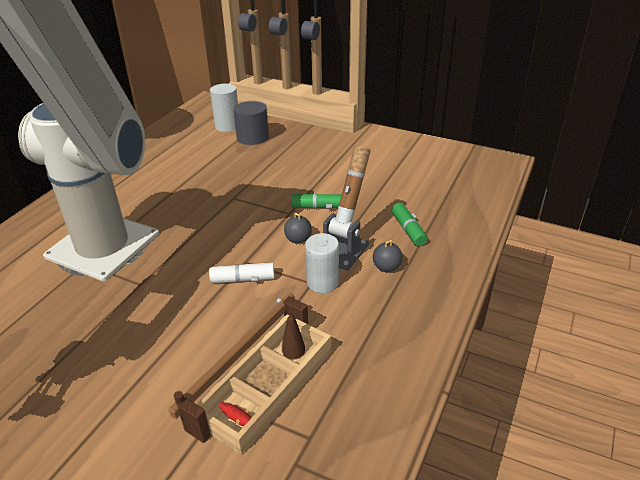

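View pics/top0.png

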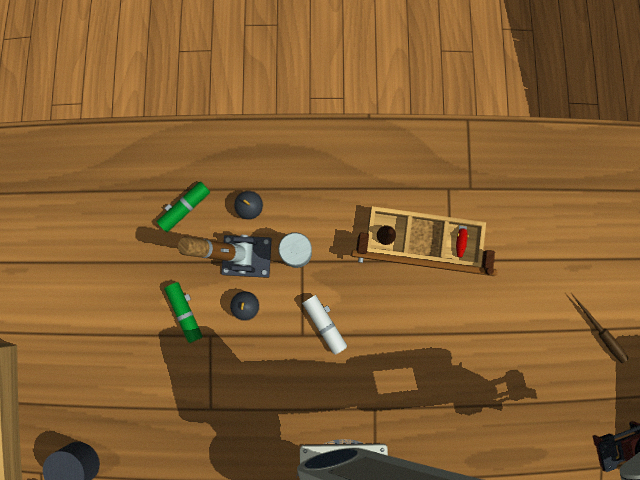

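Scene: the butt leans left on the holder, with its cork top at about (362,152) in scene and (182,246) in top. The empty bay is the middle one, at (424,236) in top, with the fid at (386,235) and the plug at (462,242). The tin is at (295,249) and the balls at (248,205) and (245,306). Next are enlarged crops for accurate pixel positions.

```bash
cat > h.py <<'E'
import numpy as np, cv2
from scipy.spatial.transform import Rotation as R
from workcell import ctrl
def ray(m,px):
    u=np.array([(px[0]-m['cx'])/m['fx'],(px[1]-m['cy'])/m['fy']]);s=u.copy()
    for _ in range(20): s=u/(1+m['k1']*(s@s))
    d=R.from_rotvec(m['attitude']).apply([s[0],-s[1],-1]);return np.array(m['position']),d/np.linalg.norm(d)
def onz(m,px,z):
    p,d=ray(m,px);return p+d*(z-p[2])/d[2]
def tri(m1,a,m2,b):
    p,d=ray(m1,a);q,e=ray(m2,b)
    s=np.linalg.lstsq(np.c_[d,-e],q-p,rcond=None)[0]
    x,y=p+s[0]*d,q+s[1]*e;return (x+y)/2,np.linalg.norm(x-y)
def proj(m,P):
    c=R.from_rotvec(m['attitude']).inv().apply(np.asarray(P)-m['position'])
    s=np.array([c[0],-c[1]])/-c[2];s=s*(1+m['k1']*(s@s))
    return np.array([m['cx']+m['fx']*s[0],m['cy']+m['fy']*s[1]])
E
python3 - <<'E'
import cv2,numpy as np
a=cv2.imread('pics/top0.png')[200:300,170:320];b=cv2.imread('pics/scene0.png')[140:275,300:400]
c=cv2.imread('pics/top0.png')[195:285,350:500]
def g(im,x0,y0,f):
    im=cv2.resize(im,None,fx=f,fy=f,interpolation=cv2.INTER_CUBIC)
    for x in range(-x0%20,im.shape[1]//f,20):
        cv2.line(im,(x*f,0),(x*f,5),(255,255,255),1);cv2.putText(im,str(x+x0),(x*f,14),0,.3,(255,255,255),1)
    for y in range(-y0%20,im.shape[0]//f,20):
        cv2.line(im,(0,y*f),(5,y*f),(255,255,255),1);cv2.putText(im,str(y+y0),(6,y*f),0,.3,(255,255,255),1)
    return im
A=g(a,170,200,3);C=g(c,350,195,3);B=g(b,300,140,3)
L=np.vstack([A,C]);H=L.shape[0]
B2=np.zeros((H,B.shape[1],3),np.uint8);B2[:B.shape[0]]=B[:H]
cv2.imwrite('pics/crop0.png',np.hstack([L,B2]));print(np.hstack([L,B2]).shape)
E
```

```text
(570, 750, 3)
```

View pics/crop0.png

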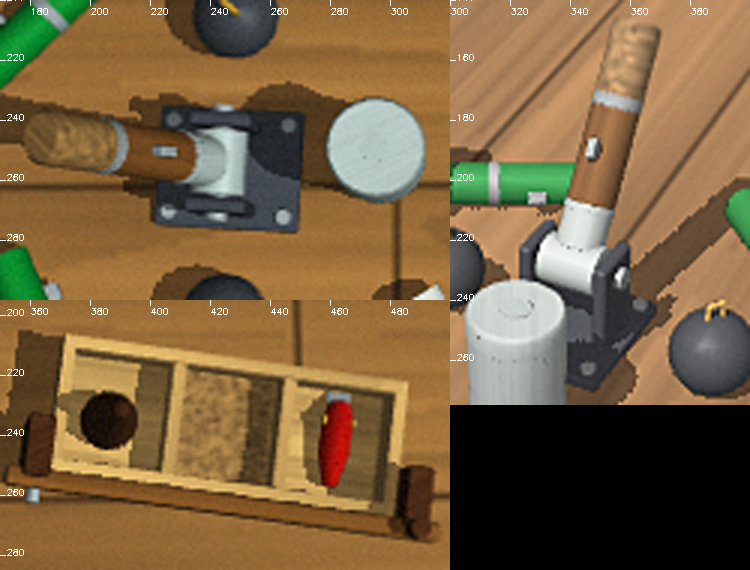

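Crops:
- **Holder plate (top):** corners at about (224,236), (271,238), (269,277) and (221,274).
- **Steel band:** (209,248.7) in top, (356.7,174) in scene.
- **Cork top:** about (183.5,246) in top, (362,149) in scene.
- **Rack rim (top):** (372.7,206.7) to (486,222.3).
- **Middle bay:** about (411–443, 217–262).

```bash
cat > m.py <<'E'
from h import *
T=ctrl.camera_model('top');S=ctrl.camera_model('scene')
np.set_printoptions(precision=3,suppress=True)
P=[onz(T,p,12) for p in[(224.3,235.7),(271,237.7),(269.3,277.3),(220.7,274)]]
print('plate',np.array(P),[np.linalg.norm(P[i]-P[(i+1)%4]) for i in range(4)])
c=np.mean(P,0);ex=(P[1]+P[2]-P[0]-P[3])[:2];ey=(P[0]+P[1]-P[2]-P[3])[:2];ex/=np.linalg.norm(ex)
ey/=np.linalg.norm(ey);print('ex',ex,'ey',ey)
exm=ex+np.array([ey[1],-ey[0]]);exm/=np.linalg.norm(exm)
h=np.array([c[0],c[1],75]);l=np.array([*(-exm*np.sin(.56)),np.cos(.56)])
print('hinge',h,'lean',l,'foot',h+51*l,'top',h+201*l)
top,e=tri(T,(183.3,246),S,(362,149.3));band,e2=tri(T,(209,248.7),S,(356.7,174))
print('tri top',top,e,'band',band,e2, (top-band)/np.linalg.norm(top-band))
for s in(51,131,201):print(s,proj(T,h+s*l),proj(S,h+s*l))
print('tri hinge foot eye',tri(T,(224,250.5),S,(347.5,189)))
Q=[onz(T,p,50) for p in[(372.7,206.7),(486,222.3),(483,266.7),(367.3,251.7)]]
print('rack',np.array(Q),[np.linalg.norm(Q[i]-Q[(i+1)%4]) for i in range(4)],np.mean(Q,0))
pad=[onz(T,(424,236),13)];print(pad)
for n,p,z in[('tin',(294.5,249),120),('ba',(248,205),36),('bb',(245,306),36)]:print(n,onz(T,p,z))
E
python3 m.py
```

```text
plate [[634.434 295.369  12.   ]
 [628.716 178.057  12.   ]
 [529.906 182.217  12.   ]
 [538.576 303.729  12.   ]] [np.float64(117.45127505577989), np.float64(98.89721719244565), np.float64(121.8206573761015), np.float64(96.22181060572547)]
ex [-0.06  -0.998] ey [ 0.998 -0.064]
hinge [582.908 239.843  75.   ] lean [0.033 0.53  0.847] foot [584.592 266.881 118.21 ] top [589.545 346.405 245.298]
tri top [588.318 348.095 240.343] 0.5734709916999021 band [590.052 302.664 195.865] 8.435608140257175 [-0.027  0.714  0.699]
51 [229.306 252.169] [346.375 208.273]
131 [205.926 248.676] [354.861 176.264]
201 [183.644 245.334] [362.384 147.855]
tri hinge foot eye (array([584.462, 271.296, 170.921]), np.float64(0.5649562914441691))
rack [[ 699.981  -73.805   50.   ]
 [ 660.854 -356.65    50.   ]
 [ 550.45  -345.677   50.   ]
 [ 589.34   -59.079   50.   ]] [np.float64(285.5383510863754), np.float64(110.94788157893711), np.float64(289.2250679175315), np.float64(111.6169509773192)] [ 625.156 -208.803   50.   ]
[array([ 631.03 , -205.751,   13.   ])]
tin [591.022 115.196 120.   ]
ba [707.869 233.47   36.   ]
bb [459.154 239.848  36.   ]
```

Triangulation agrees with the given geometry. The hinge is at (583,240,75), the axis is l=(0.03,0.53,0.85), the butt top is at about (589,346,245) and the pad centre is about (626,-208). Next I work out the approach.

```bash
cat > d.py <<'E'
from h import *
np.set_printoptions(precision=3,suppress=True)
H=np.array([582.9,239.8,75]);EX=np.array([-.062,-.998,0]);EY=np.array([.998,-.062,0])
def axis(a): return -EX*np.sin(a)+np.array([0,0,np.cos(a)])
L=axis(.56)
def ori(z,y):
    z=z/np.linalg.norm(z);y=y-z*(y@z);y/=np.linalg.norm(y);return R.from_matrix(np.c_[np.cross(y,z),y,z])
def delta(P,Ro,name=''):
    o=ctrl.get_obs();r=R.from_rotvec(o['orientation'])
    print(name,'xyz',r.inv().apply(np.array(P)-o['ee_pos']).round(1),'rot',(r.inv()*Ro).as_rotvec())
def st():
    o=ctrl.get_obs();r=R.from_rotvec(o['orientation'])
    print({k:o[k] for k in('t','qpos','ee_pos','width','grasp_force')});print('F tool',r.inv().apply(o['ft_force']),'M tool',r.inv().apply(o['moment']))
E
python3 - <<'E'
from d import *
G=ori(-L,EY)
delta([500,-100,380],G,'way');delta(H+270*L,G,'pre')
E
```

```text
way xyz [ 458.4 -401.5 -157.5] rot [-0.351 -0.485 -1.218]
pre xyz [ 669.4 -845.4  -80.6] rot [-0.351 -0.485 -1.218]
```

```bash
W='x'; python3 -m inch '[{"xyz":[458,-400,-157],"rot":[-0.35,-0.485,-1.218]},{"xyz":[458,-400,-157],"rot":[-0.35,-0.485,-1.218]},{"xyz":[458,-400,-157],"rot":[-0.35,-0.485,-1.218]},{"xyz":[458,-400,-157],"rot":[-0.35,-0.485,-1.218]},{"xyz":[458,-400,-157],"rot":[-0.35,-0.485,-1.218]},{"xyz":[458,-400,-157],"rot":[-0.35,-0.485,-1.218]},{"xyz":[458,-400,-157],"rot":[-0.35,-0.485,-1.218]},{"xyz":[458,-400,-157],"rot":[-0.35,-0.485,-1.218]},{"xyz":[458,-400,-157],"rot":[-0.35,-0.485,-1.218]},{"xyz":[458,-400,-157],"rot":[-0.35,-0.485,-1.218]},{"xyz":[458,-400,-157],"rot":[-0.35,-0.485,-1.218]},{"xyz":[458,-400,-157],"rot":[-0.35,-0.485,-1.218]}]' 0
python3 - <<'E'
from d import *
st();G=ori(-L,EY)
delta(H+270*L,G,'pre')
E
```

```text
t: 1.1
ee_pos: [429.7, -201.6, 347.5]
orientation: [1.962, 1.856, -0.57]
ft_force: [0.8, -0.7, -0.5]
width: 87.9
grasp_force: 0.0
{'t': 1.1, 'qpos': array([-0.11 ,  0.05 ,  1.933, -0.608,  1.2  ,  0.183]), 'ee_pos': array([ 429.74 , -201.621,  347.508]), 'width': 87.87699166592517, 'grasp_force': 0.0}
F tool [-0.296  0.888  0.737] M tool [-0.075  0.137  0.027]
pre xyz [ 524.5  129.1 -279.5] rot [0.    0.003 0.007]
```

```bash
python3 -m inch '[{"xyz":[524,129,-280],"rot":[0,0,0]},{"xyz":[524,129,-280],"rot":[0,0,0]},{"xyz":[524,129,-280],"rot":[0,0,0]},{"xyz":[524,129,-280],"rot":[0,0,0]},{"xyz":[524,129,-280],"rot":[0,0,0]},{"xyz":[524,129,-280],"rot":[0,0,0]},{"xyz":[524,129,-280],"rot":[0,0,0]},{"xyz":[524,129,-280],"rot":[0,0,0]},{"xyz":[524,129,-280],"rot":[0,0,0]},{"xyz":[524,129,-280],"rot":[0,0,0]},{"xyz":[524,129,-280],"rot":[0,0,0]},{"xyz":[524,129,-280],"rot":[0,0,0]}]'
python3 - <<'E'
from d import *
st();G=ori(-L,EY)
delta(H+270*L,G,'pre')
E
```

```text
t: 2.1
ee_pos: [566.6, 277.6, 312.8]
orientation: [1.969, 1.851, -0.569]
ft_force: [1.5, -0.4, 0.1]
width: 87.7
grasp_force: 0.0
{'t': 2.1, 'qpos': array([ 0.637,  0.538,  1.342, -0.42 ,  1.641,  0.75 ]), 'ee_pos': array([566.593, 277.6  , 312.828]), 'width': 87.68952783870013, 'grasp_force': 0.0}
F tool [-0.326  1.545  0.03 ] M tool [-0.112  0.184  0.127]
pre xyz [ 95.1  18.6 -49.1] rot [-0.001  0.001  0.001]
```

```bash
python3 -m inch '[{"xyz":[95,18.5,-49],"rot":[0,0,0]},{"xyz":[95,18.5,-49],"rot":[0,0,0]},{"xyz":[95,18.5,-49],"rot":[0,0,0]},{"xyz":[95,18.5,-49],"rot":[0,0,0]},{"xyz":[95,18.5,-49],"rot":[0,0,0]},{"xyz":[95,18.5,-49],"rot":[0,0,0]}]'
python3 - <<'E'
from d import *
st();G=ori(-L,EY);delta(H+150*L,G,'grasp')
m=ctrl.camera_model('wrist');im=ctrl.get_image('wrist');cv2.imwrite('pics/w1.png',im[:,:,::-1])
for s in(51,131,201):print(s,proj(m,H+s*L))
E
```

```text
t: 2.6
ee_pos: [591.4, 380.0, 303.9]
orientation: [1.969, 1.85, -0.57]
ft_force: [-0.7, 0.9, -0.6]
width: 87.8
grasp_force: 0.0
{'t': 2.6, 'qpos': array([ 0.721,  0.684,  1.109, -0.393,  1.752,  0.791]), 'ee_pos': array([591.437, 379.969, 303.932]), 'width': 87.82534706890672, 'grasp_force': 0.0}
F tool [ 1.031 -0.766  0.022] M tool [-0.001  0.201  0.02 ]
grasp xyz [  2.8   0.4 118.6] rot [-0.002  0.002  0.   ]
51 [323.855 200.079]
131 [323.832 218.909]
201 [323.799 245.15 ]
```

View pics/w1.png

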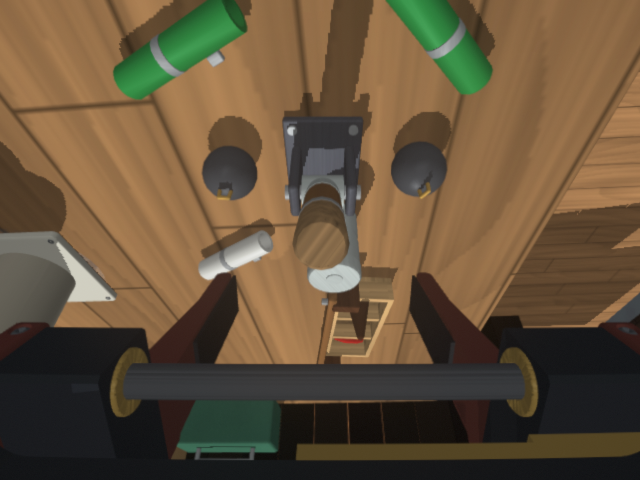

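Wrist view: the cork top disc is centred at (320,245), against a prediction of (324,245), so I'm within 2 mm. Now I descend and grip.

```bash
python3 -m inch '[{"xyz":[3,-1,30],"rot":[0,0,0]},{"xyz":[3,-1,60],"rot":[0,0,0]},{"xyz":[3,-1,90],"rot":[0,0,0]},{"xyz":[3,-1,112],"rot":[0,0,0]},{"xyz":[3,-1,118],"rot":[0,0,0]},{"xyz":[3,-1,118],"rot":[0,0,0]},{"xyz":[3,-1,118],"rot":[0,0,0]}]' 0
python3 -m inch '[{"xyz":[0,0,0],"rot":[0,0,0]},{"xyz":[0,0,0],"rot":[0,0,0]},{"xyz":[0,0,0],"rot":[0,0,0]},{"xyz":[0,0,0],"rot":[0,0,0]},{"xyz":[0,0,0],"rot":[0,0,0]},{"xyz":[0,0,0],"rot":[0,0,0]}]' 255
python3 -c "
from d import *
st();delta(H+150*L,ori(-L,EY))"
```

```text
t: 3.23
ee_pos: [587.5, 320.5, 204.4]
orientation: [1.971, 1.849, -0.566]
ft_force: [-0.2, 0.6, 0.3]
width: 88.2
grasp_force: 0.0
t: 3.73
ee_pos: [586.9, 320.9, 203.1]
orientation: [1.969, 1.85, -0.567]
ft_force: [-0.1, -0.0, -0.3]
width: 51.5
grasp_force: 0.0
{'t': 3.7333, 'qpos': array([ 0.667,  0.702,  1.309, -0.408,  1.53 ,  0.829]), 'ee_pos': array([586.891, 320.945, 203.104]), 'width': 51.469950722458265, 'grasp_force': 0.0}
F tool [ 0.131 -0.124  0.267] M tool [-0.1    0.221  0.03 ]
 xyz [-0.8  1.   1.7] rot [-0.001  0.001  0.   ]
```

```bash
python3 -m inch '[{"xyz":[0,0,0],"rot":[0,0,0]},{"xyz":[0,0,0],"rot":[0,0,0]},{"xyz":[0,0,0],"rot":[0,0,0]},{"xyz":[0,0,0],"rot":[0,0,0]},{"xyz":[0,0,0],"rot":[0,0,0]}]'
python3 -c "
from d import *
st()"
```

```text
t: 4.15
ee_pos: [586.5, 320.8, 203.0]
orientation: [1.969, 1.851, -0.569]
ft_force: [-3.0, 2.3, 1.8]
width: 39.8
grasp_force: 30.0
{'t': 4.15, 'qpos': array([ 0.667,  0.702,  1.309, -0.407,  1.531,  0.829]), 'ee_pos': array([586.451, 320.804, 202.952]), 'width': 39.76369800266955, 'grasp_force': 29.9963316321373}
F tool [ 0.833 -3.103 -2.638] M tool [0.672 0.22  0.051]
```

```bash
python3 -m inch '[{"xyz":[0,0,-0.5],"rot":[0,0,0.1]},{"xyz":[0,0,-1],"rot":[0,0,0.2]},{"xyz":[0,0,-1.5],"rot":[0,0,0.3]},{"xyz":[0,0,-2],"rot":[0,0,0.35]}]'
python3 -c "
from d import *
st();delta(H+150*L,ori(-L,EY))"
```

```text
t: 4.48
ee_pos: [586.6, 320.9, 203.3]
orientation: [2.224, 1.449, -0.46]
ft_force: [-0.3, -4.2, -7.2]
width: 39.5
grasp_force: 30.0
{'t': 4.4833, 'qpos': array([ 0.667,  0.703,  1.308, -0.408,  1.533,  1.183]), 'ee_pos': array([586.605, 320.897, 203.296]), 'width': 39.54530866105599, 'grasp_force': 29.988116919994354}
F tool [ 0.217 -0.104  8.318] M tool [-0.051  0.367 -0.492]
 xyz [-0.1  1.5  1.8] rot [-0.002  0.003 -0.353]
```

```bash
python3 -m inch '[{"xyz":[0,0,-0.3],"rot":[0,0,-0.12]},{"xyz":[0,0,-0.6],"rot":[0,0,-0.24]},{"xyz":[0,0,-1],"rot":[0,0,-0.36]},{"xyz":[0,0,-1.5],"rot":[0,0,-0.48]},{"xyz":[0,0,-2],"rot":[0,0,-0.6]},{"xyz":[0,0,-2.5],"rot":[0,0,-0.7]}]'
python3 -c "
from d import *
st();delta(H+150*L,ori(-L,EY))
m=ctrl.camera_model('scene');im=ctrl.get_image('scene')[130:280,290:410];cv2.imwrite('pics/s2.png',cv2.resize(im[:,:,::-1],None,fx=4,fy=4))
"
```

```text
t: 4.98
ee_pos: [586.2, 321.6, 204.2]
orientation: [1.646, 2.216, -0.672]
ft_force: [-2.6, -4.7, -10.5]
width: 39.6
grasp_force: 30.0
{'t': 4.9833, 'qpos': array([ 0.668,  0.703,  1.305, -0.406,  1.537,  0.473]), 'ee_pos': array([586.223, 321.629, 204.178]), 'width': 39.573652798552814, 'grasp_force': 29.985744953155518}
F tool [ 2.229 -1.585 11.494] M tool [-0.062  0.672  0.643]
 xyz [-1.3  1.4  2.9] rot [-0.005  0.002  0.356]
```

View pics/s2.png

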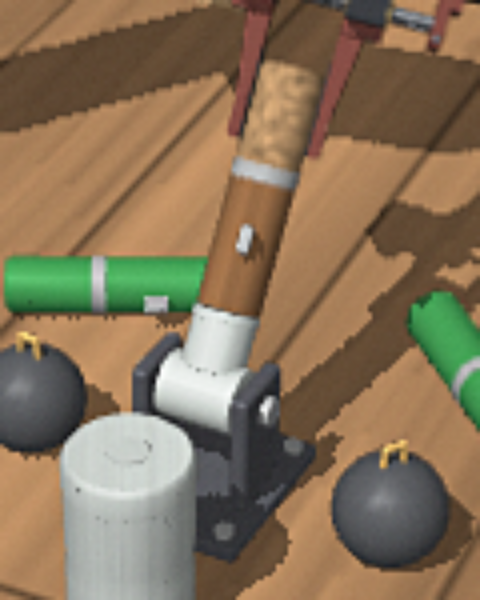

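The eye moved from (347.5,189) to about (351,189.5) and its moment matches the turning torque, so the butt turns with the gripper. I keep swinging with a 10–12 N pull.

```bash
python3 -m inch '[{"xyz":[0,0,-0.5],"rot":[0,0,0.12]},{"xyz":[0,0,-1],"rot":[0,0,0.24]},{"xyz":[0,0,-1.5],"rot":[0,0,0.36]},{"xyz":[0,0,-2],"rot":[0,0,0.48]},{"xyz":[0,0,-2.5],"rot":[0,0,0.6]},{"xyz":[0,0,-3],"rot":[0,0,0.72]}]'
python3 -c "
from d import *
st();delta(H+150*L,ori(-L,EY))"
python3 -m inch '[{"xyz":[0,0,-0.5],"rot":[0,0,-0.12]},{"xyz":[0,0,-1],"rot":[0,0,-0.24]},{"xyz":[0,0,-1.5],"rot":[0,0,-0.36]},{"xyz":[0,0,-2],"rot":[0,0,-0.48]},{"xyz":[0,0,-2.5],"rot":[0,0,-0.6]},{"xyz":[0,0,-2.5],"rot":[0,0,-0.72]}]'
python3 -c "
from d import *
st();delta(H+150*L,ori(-L,EY))"
```

```text
t: 5.53
ee_pos: [586.6, 323.1, 206.4]
orientation: [2.238, 1.422, -0.455]
ft_force: [0.1, -6.3, -14.1]
width: 39.9
grasp_force: 30.0
{'t': 5.5333, 'qpos': array([ 0.669,  0.703,  1.301, -0.407,  1.542,  1.204]), 'ee_pos': array([586.569, 323.067, 206.41 ]), 'width': 39.864611237367434, 'grasp_force': 29.991997182369232}
F tool [ 2.28  -0.28  15.257] M tool [-0.029  0.83  -0.621]
 xyz [-0.2  1.7  5.6] rot [-0.003  0.004 -0.376]
t: 6.03
ee_pos: [586.2, 324.3, 208.4]
orientation: [1.649, 2.214, -0.673]
ft_force: [-3.1, -6.6, -13.2]
width: 39.6
grasp_force: 30.0
{'t': 6.0333, 'qpos': array([ 0.67 ,  0.702,  1.297, -0.405,  1.547,  0.474]), 'ee_pos': array([586.174, 324.299, 208.36 ]), 'width': 39.61792589252287, 'grasp_force': 29.99537229537964}
F tool [ 2.134 -1.961 14.842] M tool [0.149 0.774 0.742]
 xyz [-1.4  1.6  7.9] rot [-0.006  0.002  0.354]
```

```bash
python3 -m inch '[{"xyz":[0,0,-0.4],"rot":[0,0,0.12]},{"xyz":[0,0,-0.8],"rot":[0,0,0.24]},{"xyz":[0,0,-1.2],"rot":[0,0,0.36]},{"xyz":[0,0,-1.6],"rot":[0,0,0.48]},{"xyz":[0,0,-2],"rot":[0,0,0.6]},{"xyz":[0,0,-2.3],"rot":[0,0,0.72]}]'
python3 -m inch '[{"xyz":[0,0,-0.4],"rot":[0,0,-0.12]},{"xyz":[0,0,-0.8],"rot":[0,0,-0.24]},{"xyz":[0,0,-1.2],"rot":[0,0,-0.36]},{"xyz":[0,0,-1.6],"rot":[0,0,-0.48]},{"xyz":[0,0,-2],"rot":[0,0,-0.6]},{"xyz":[0,0,-2.3],"rot":[0,0,-0.72]}]'
python3 -c "
from d import *
st();delta(H+150*L,ori(-L,EY))"
python3 -m inch '[{"xyz":[0,0,-0.4],"rot":[0,0,0.12]},{"xyz":[0,0,-0.8],"rot":[0,0,0.24]},{"xyz":[0,0,-1.2],"rot":[0,0,0.36]},{"xyz":[0,0,-1.6],"rot":[0,0,0.48]},{"xyz":[0,0,-2],"rot":[0,0,0.6]},{"xyz":[0,0,-2.3],"rot":[0,0,0.72]}]'
python3 -c "
from d import *
st();delta(H+150*L,ori(-L,EY))
m=ctrl.camera_model('scene');im=ctrl.get_image('scene')[130:280,290:410];cv2.imwrite('pics/s3.png',cv2.resize(im[:,:,::-1],None,fx=4,fy=4))"
```

```text
t: 6.53
ee_pos: [586.8, 325.6, 210.4]
orientation: [2.238, 1.422, -0.455]
ft_force: [1.5, -6.5, -14.3]
width: 39.5
grasp_force: 30.0
t: 7.03
ee_pos: [586.4, 326.8, 212.3]
orientation: [1.649, 2.214, -0.673]
ft_force: [-0.8, -5.9, -13.9]
width: 39.7
grasp_force: 30.0
{'t': 7.0333, 'qpos': array([ 0.673,  0.701,  1.29 , -0.404,  1.556,  0.472]), 'ee_pos': array([586.389, 326.8  , 212.342]), 'width': 39.67977558091039, 'grasp_force': 29.995420575141907}
F tool [ 2.378  0.459 14.896] M tool [-0.006  0.76   0.58 ]
 xyz [-1.4  1.6 12.6] rot [-0.005  0.002  0.354]
t: 7.53
ee_pos: [586.9, 328.1, 214.5]
orientation: [2.238, 1.421, -0.454]
ft_force: [-0.1, -4.1, -13.0]
width: 40.1
grasp_force: 30.0
{'t': 7.5333, 'qpos': array([ 0.674,  0.7  ,  1.286, -0.404,  1.559,  1.202]), 'ee_pos': array([586.944, 328.145, 214.47 ]), 'width': 40.12556023896028, 'grasp_force': 29.99231368303299}
F tool [ 3.301 -1.136 13.164] M tool [ 0.186  0.878 -0.313]
 xyz [-0.2  1.7 15.1] rot [-0.003  0.004 -0.376]
```

View pics/s3.png

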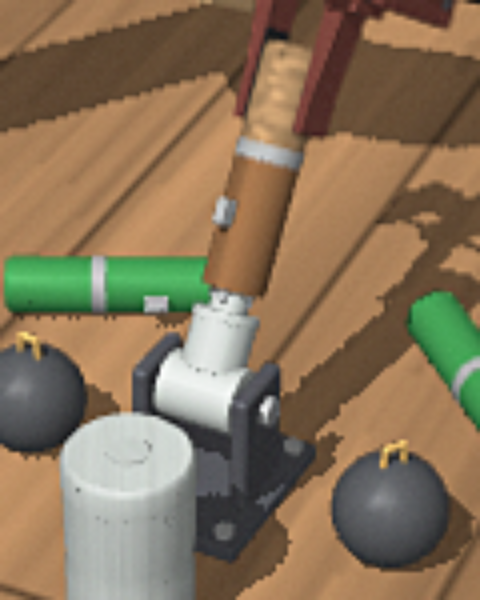

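The butt is rising: there's a gap with shoes visible at (230,300) in the crop, and the eye swings fully. I continue.

```bash
python3 -m inch '[{"xyz":[0,0,-0.4],"rot":[0,0,-0.12]},{"xyz":[0,0,-0.8],"rot":[0,0,-0.24]},{"xyz":[0,0,-1.2],"rot":[0,0,-0.36]},{"xyz":[0,0,-1.6],"rot":[0,0,-0.48]},{"xyz":[0,0,-2],"rot":[0,0,-0.6]},{"xyz":[0,0,-2.3],"rot":[0,0,-0.72]}]'
python3 -m inch '[{"xyz":[0,0,-0.4],"rot":[0,0,0.12]},{"xyz":[0,0,-0.8],"rot":[0,0,0.24]},{"xyz":[0,0,-1.2],"rot":[0,0,0.36]},{"xyz":[0,0,-1.6],"rot":[0,0,0.48]},{"xyz":[0,0,-2],"rot":[0,0,0.6]},{"xyz":[0,0,-2.3],"rot":[0,0,0.72]}]'
python3 -m inch '[{"xyz":[0,0,-0.4],"rot":[0,0,-0.12]},{"xyz":[0,0,-0.8],"rot":[0,0,-0.24]},{"xyz":[0,0,-1.2],"rot":[0,0,-0.36]},{"xyz":[0,0,-1.6],"rot":[0,0,-0.48]},{"xyz":[0,0,-2],"rot":[0,0,-0.6]},{"xyz":[0,0,-2.3],"rot":[0,0,-0.72]}]'
python3 -c "
from d import *
st();delta(H+150*L,ori(-L,EY))"
```

```text
t: 8.08
ee_pos: [587.9, 331.1, 219.3]
orientation: [1.646, 2.215, -0.665]
ft_force: [-0.5, 0.4, -2.3]
width: 39.8
grasp_force: 30.0
t: 8.58
ee_pos: [588.2, 332.3, 221.4]
orientation: [2.239, 1.422, -0.447]
ft_force: [-0.1, -0.5, -1.9]
width: 39.8
grasp_force: 30.0
t: 9.08
ee_pos: [588.0, 333.6, 223.3]
orientation: [1.646, 2.215, -0.665]
ft_force: [0.0, 0.6, -1.6]
width: 39.9
grasp_force: 30.0
{'t': 9.0833, 'qpos': array([ 0.679,  0.696,  1.272, -0.403,  1.574,  0.468]), 'ee_pos': array([588.026, 333.622, 223.262]), 'width': 39.874787648442016, 'grasp_force': 29.997375905513763}
F tool [1.249 0.443 1.018] M tool [0.015 0.555 0.059]
 xyz [-1.1  0.4 25.5] rot [ 0.    -0.     0.355]
```

It's free: the torque and pull are gone. I withdraw along the axis.

```bash
python3 -m inch '[{"xyz":[0,0,-8],"rot":[0,0,0]},{"xyz":[0,0,-20],"rot":[0,0,0]},{"xyz":[0,0,-35],"rot":[0,0,0]},{"xyz":[0,0,-50],"rot":[0,0,0]},{"xyz":[0,0,-65],"rot":[0,0,0]},{"xyz":[0,0,-85],"rot":[0,0,0]},{"xyz":[0,0,-110],"rot":[0,0,0]},{"xyz":[0,0,-110],"rot":[0,0,0]}]'
python3 -c "
from d import *
st()
PAD=np.array([626,-208.3,13]);u=np.array([-.137,-.99,0]);  # rack -y dir approx
ra=np.array([.134,.991,0])
for y in (np.array([.99,-.135,0]),-ra,ra):
  delta(PAD+[0,0,220],ori(np.array([0,0,-1.]),y),'over')
im=ctrl.get_image('scene')[60:280,260:420];cv2.imwrite('pics/s4.png',cv2.resize(im[:,:,::-1],None,fx=2.7,fy=2.7))
cv2.imwrite('pics/s4full.png',ctrl.get_image('scene')[:,:,::-1])
"
```

```text
t: 9.75
ee_pos: [592.7, 395.2, 321.8]
orientation: [1.655, 2.207, -0.651]
ft_force: [0.1, 1.3, 0.3]
width: 39.7
grasp_force: 30.0
{'t': 9.75, 'qpos': array([ 0.734,  0.686,  1.064, -0.391,  1.786,  0.443]), 'ee_pos': array([592.722, 395.194, 321.794]), 'width': 39.72283275787768, 'grasp_force': 29.9995619058609}
F tool [ 0.874  0.36  -0.977] M tool [-0.195  0.295  0.101]
over xyz [-459.6  -92.1  391.8] rot [-0.07   0.554  0.408]
over xyz [-459.6  -92.1  391.8] rot [0.401 0.517 1.93 ]
over xyz [-459.6  -92.1  391.8] rot [-0.463  0.359 -1.122]
```

View pics/s4.png

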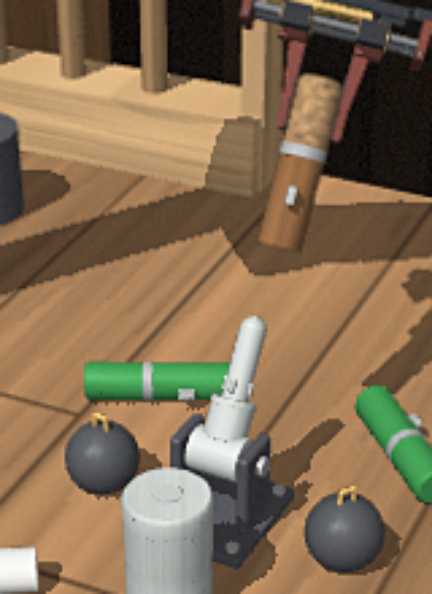

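Crop: the butt hangs clear in the gripper with its open end at (283,243), above the bare spigot tip at (253,322). Next is the transit to above the pad.

```bash
python3 -c "
from d import *
delta([626,-208.3,330],ori(np.array([0,0,-1.]),np.array([.99,-.135,0])),'over')"
```

```text
over xyz [-506.9 -107.9  306.1] rot [-0.075  0.558  0.41 ]
```

```bash
python3 -m inch '[{"xyz":[-30,-6,18],"rot":[-0.075,0.558,0.41]},{"xyz":[-64,-14,39],"rot":[-0.075,0.558,0.41]},{"xyz":[-98,-21,59],"rot":[-0.075,0.558,0.41]},{"xyz":[-132,-28,80],"rot":[-0.075,0.558,0.41]},{"xyz":[-166,-35,100],"rot":[-0.075,0.558,0.41]},{"xyz":[-200,-42,121],"rot":[-0.075,0.558,0.41]},{"xyz":[-234,-50,141],"rot":[-0.075,0.558,0.41]},{"xyz":[-268,-57,162],"rot":[-0.075,0.558,0.41]},{"xyz":[-302,-64,182],"rot":[-0.075,0.558,0.41]},{"xyz":[-336,-71,203],"rot":[-0.075,0.558,0.41]},{"xyz":[-370,-79,224],"rot":[-0.075,0.558,0.41]},{"xyz":[-404,-86,244],"rot":[-0.075,0.558,0.41]}]'
python3 -c "
from d import *
st();delta([626,-208.3,330],ori(np.array([0,0,-1.]),np.array([.99,-.135,0])),'over')"
```

```text
t: 10.85
ee_pos: [617.5, -89.6, 325.6]
orientation: [-2.366, -2.062, 0.009]
ft_force: [0.9, 0.3, -1.8]
width: 39.5
grasp_force: 30.0
{'t': 10.85, 'qpos': array([-0.162,  0.329,  1.525, -0.003,  1.294, -0.024]), 'ee_pos': array([617.545, -89.649, 325.57 ]), 'width': 39.53084888515658, 'grasp_force': 30.000642836093903}
F tool [0.428 0.866 1.781] M tool [-0.147  0.03  -0.041]
over xyz [-116.4   24.6   -4.3] rot [-0.006  0.002 -0.002]
```

```bash
python3 -m inch '[{"xyz":[-35,8,0],"rot":[-0.006,0.002,0]},{"xyz":[-72,16,0],"rot":[-0.006,0.002,0]},{"xyz":[-105,23,20],"rot":[-0.006,0.002,0]},{"xyz":[-116.5,24.5,50],"rot":[-0.006,0.002,0]},{"xyz":[-116.5,24.5,75],"rot":[-0.006,0.002,0]},{"xyz":[-116.5,24.5,75],"rot":[-0.006,0.002,0]},{"xyz":[-116.5,24.5,75],"rot":[-0.006,0.002,0]}]'
python3 -c "
from d import *
st();delta([626,-208.3,130],ori(np.array([0,0,-1.]),np.array([.99,-.135,0])),'over')
im=ctrl.get_image('scene')
P=ctrl.get_obs()['ee_pos'];m=ctrl.camera_model('scene')
for dz in(-101,0,49):print(dz,proj(m,P+[0,0,dz]))
im=im[220:460,160:400]
w=ctrl.get_image('wrist')
cv2.imwrite('pics/s5.png',np.hstack([cv2.resize(im,(400,400)),cv2.resize(w,(400,300),interpolation=cv2.INTER_AREA) if 0 else cv2.copyMakeBorder(cv2.resize(w,(400,300)),0,100,0,0,0)])[:,:,::-1])
"
```

```text
t: 11.43
ee_pos: [625.8, -205.9, 249.9]
orientation: [-2.366, -2.063, 0.002]
ft_force: [0.2, 0.2, -1.0]
width: 40.1
grasp_force: 30.0
{'t': 11.4333, 'qpos': array([-0.336,  0.447,  1.525,  0.   ,  1.173, -0.2  ]), 'ee_pos': array([ 625.753, -205.875,  249.929]), 'width': 40.083932237232624, 'grasp_force': 29.99979704618454}
F tool [0.27  0.152 1.016] M tool [-0.062 -0.049  0.064]
over xyz [ -2.5   0.9 119.9] rot [-0.003 -0.001 -0.001]
-101 [261.586 335.351]
0 [256.682 294.056]
49 [254.081 271.894]
```

View pics/s5.png

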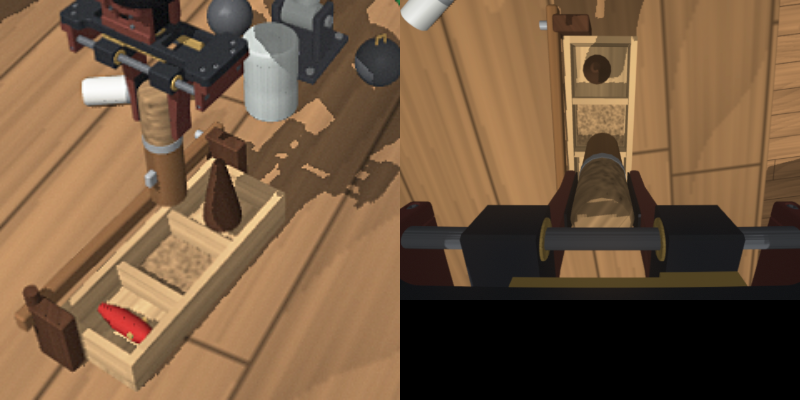

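The butt hangs upright over the middle cork bay, with its open end at about (262,338) in scene. I lower it most of the way.

```bash
python3 -m inch '[{"xyz":[-2.5,1,25],"rot":[-0.003,0,0]},{"xyz":[-2.5,1,55],"rot":[-0.003,0,0]},{"xyz":[-2.5,1,85],"rot":[-0.003,0,0]},{"xyz":[-2.5,1,108],"rot":[-0.003,0,0]},{"xyz":[-2.5,1,118],"rot":[-0.003,0,0]},{"xyz":[-2.5,1,122],"rot":[-0.003,0,0]},{"xyz":[-2.5,1,122],"rot":[-0.003,0,0]},{"xyz":[-2.5,1,122],"rot":[-0.003,0,0]}]'
python3 -m inch '[{"xyz":[0,0,1],"rot":[0,0,0]},{"xyz":[0,0,2],"rot":[0,0,0]},{"xyz":[0,0,3],"rot":[0,0,0]},{"xyz":[0,0,4],"rot":[0,0,0]}]'
python3 -m inch '[{"xyz":[0,0,1],"rot":[0,0,0]},{"xyz":[0,0,2],"rot":[0,0,0]},{"xyz":[0,0,3],"rot":[0,0,0]},{"xyz":[0,0,3],"rot":[0,0,0]}]'
```

```text
t: 12.2
ee_pos: [630.1, -208.8, 132.2]
orientation: [2.36, 2.063, 0.008]
ft_force: [-0.4, 0.6, -0.6]
width: 39.3
grasp_force: 30.0
t: 12.53
ee_pos: [629.0, -208.7, 126.8]
orientation: [2.362, 2.064, 0.006]
ft_force: [-0.8, -0.6, -1.1]
width: 39.6
grasp_force: 30.0
t: 12.87
ee_pos: [628.5, -208.5, 122.8]
orientation: [2.363, 2.065, 0.005]
ft_force: [-0.3, -0.1, -2.2]
width: 39.2
grasp_force: 30.0
```

```bash
for i in 1; do python3 -m inch '[{"xyz":[0,0,1],"rot":[0,0,0]},{"xyz":[0,0,2],"rot":[0,0,0]},{"xyz":[0,0,2],"rot":[0,0,0]},{"xyz":[0,0,2],"rot":[0,0,0]}]'|sed -n '2p;4p'; done
python3 -m inch '[{"xyz":[0,0,1],"rot":[0,0,0]},{"xyz":[0,0,2],"rot":[0,0,0]},{"xyz":[0,0,2],"rot":[0,0,0]},{"xyz":[0,0,2],"rot":[0,0,0]}]'|sed -n '2p;4p'
python3 -m inch '[{"xyz":[0,0,1],"rot":[0,0,0]},{"xyz":[0,0,2],"rot":[0,0,0]},{"xyz":[0,0,2],"rot":[0,0,0]},{"xyz":[0,0,2],"rot":[0,0,0]}]'|sed -n '2p;4p'
```

```text
ee_pos: [628.7, -208.6, 121.1]
ft_force: [0.0, -0.3, -2.3]
ee_pos: [628.7, -208.6, 119.1]
ft_force: [-0.9, 0.5, -1.5]
ee_pos: [628.7, -208.6, 117.1]
ft_force: [0.3, -0.2, -1.1]
```

```bash
python3 -m inch '[{"xyz":[0,0,1],"rot":[0,0,0]},{"xyz":[0,0,1.5],"rot":[0,0,0]},{"xyz":[0,0,1.5],"rot":[0,0,0]},{"xyz":[0,0,1.5],"rot":[0,0,0]}]'|sed -n '2p;4p'
python3 -m inch '[{"xyz":[0,0,1],"rot":[0,0,0]},{"xyz":[0,0,1.5],"rot":[0,0,0]},{"xyz":[0,0,1.5],"rot":[0,0,0]},{"xyz":[0,0,1.5],"rot":[0,0,0]}]'|sed -n '2p;4p'
```

```text
ee_pos: [628.7, -208.6, 115.6]
ft_force: [1.5, 0.4, -2.6]
ee_pos: [628.7, -208.6, 114.1]
ft_force: [0.5, -1.0, -0.8]
```

```bash
python3 -m inch '[{"xyz":[0,0,1],"rot":[0,0,0]},{"xyz":[0,0,1],"rot":[0,0,0]},{"xyz":[0,0,1],"rot":[0,0,0]}]'|sed -n '2p;4p'
python3 -m inch '[{"xyz":[0,0,1],"rot":[0,0,0]},{"xyz":[0,0,1],"rot":[0,0,0]},{"xyz":[0,0,1],"rot":[0,0,0]}]'|sed -n '2p;4p'
python3 -c "
from d import *
im=ctrl.get_image('scene')
P=ctrl.get_obs()['ee_pos'];m=ctrl.camera_model('scene')
for z in(13,88,163):print(z,proj(m,[P[0],P[1],z]))
cv2.imwrite('pics/s6.png',cv2.resize(im[280:440,180:340],None,fx=3.5,fy=3.5)[:,:,::-1])"
```

```text
ee_pos: [628.9, -208.6, 114.1]
ft_force: [-1.6, 1.2, 4.8]
ee_pos: [629.0, -208.7, 114.0]
ft_force: [-3.3, 1.5, 11.7]
13 [267.499 385.071]
88 [264.435 359.866]
163 [261.097 332.13 ]
```

View pics/s6.png

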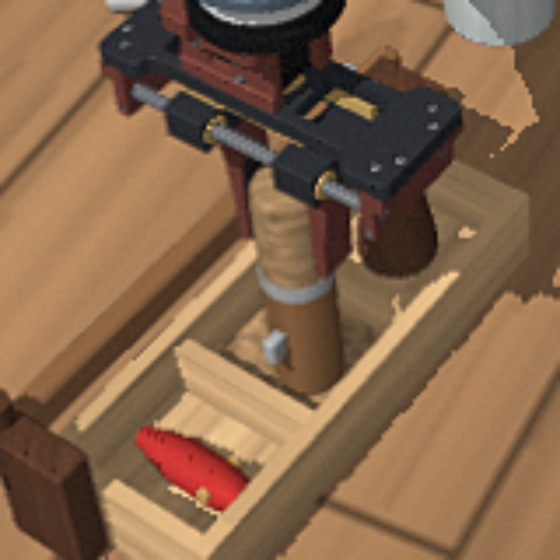

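The butt stands in the middle bay with its foot on the cork at (305,385). Contact is 12 N, with clearance all round. I ease off and open.

```bash
python3 -m inch '[{"xyz":[0,0,-0.8],"rot":[0,0,0]},{"xyz":[0,0,-1.6],"rot":[0,0,0]},{"xyz":[0,0,-1.6],"rot":[0,0,0]}]'
python3 -m inch '[{"xyz":[0,0,0],"rot":[0,0,0]},{"xyz":[0,0,0],"rot":[0,0,0]},{"xyz":[0,0,0],"rot":[0,0,0]},{"xyz":[0,0,0],"rot":[0,0,0]},{"xyz":[0,0,0],"rot":[0,0,0]},{"xyz":[0,0,0],"rot":[0,0,0]},{"xyz":[0,0,0],"rot":[0,0,0]},{"xyz":[0,0,0],"rot":[0,0,0]}]' 0
```

```text
t: 15.33
ee_pos: [628.9, -208.7, 114.1]
orientation: [2.362, 2.064, 0.006]
ft_force: [-1.6, 0.1, 3.8]
width: 39.7
grasp_force: 30.0
t: 16.0
ee_pos: [628.8, -208.6, 113.8]
orientation: [2.363, 2.065, 0.006]
ft_force: [-0.2, 0.1, -0.1]
width: 87.2
grasp_force: 0.0
```

```bash
python3 -m inch '[{"xyz":[0,0,-15],"rot":[0,0,0]},{"xyz":[0,0,-45],"rot":[0,0,0]},{"xyz":[0,0,-85],"rot":[0,0,0]},{"xyz":[0,0,-125],"rot":[0,0,0]},{"xyz":[0,0,-165],"rot":[0,0,0]},{"xyz":[0,0,-200],"rot":[0,0,0]},{"xyz":[0,0,-200],"rot":[0,0,0]}]'
python3 -c "
from d import *
X=np.cross(EY,L);G=ori(-L,-X)
st();delta(H+240*L,G)"
```

```text
t: 16.58
ee_pos: [631.1, -209.6, 322.8]
orientation: [2.354, 2.057, 0.016]
ft_force: [1.0, 0.1, 0.3]
width: 87.7
grasp_force: 0.0
{'t': 16.5833, 'qpos': array([-0.339,  0.385,  1.451,  0.001,  1.287, -0.205]), 'ee_pos': array([ 631.088, -209.616,  322.827]), 'width': 87.71213847780804, 'grasp_force': 0.0}
F tool [ 0.253  0.958 -0.244] M tool [-0.084  0.004  0.045]
 xyz [ 566.2 -118.    40.8] rot [ 0.439 -0.442 -1.601]
```

```bash
python3 -m inch '[{"xyz":[566,-118,41],"rot":[0.439,-0.442,-1.601]},{"xyz":[566,-118,41],"rot":[0.439,-0.442,-1.601]},{"xyz":[566,-118,41],"rot":[0.439,-0.442,-1.601]},{"xyz":[566,-118,41],"rot":[0.439,-0.442,-1.601]},{"xyz":[566,-118,41],"rot":[0.439,-0.442,-1.601]},{"xyz":[566,-118,41],"rot":[0.439,-0.442,-1.601]},{"xyz":[566,-118,41],"rot":[0.439,-0.442,-1.601]},{"xyz":[566,-118,41],"rot":[0.439,-0.442,-1.601]},{"xyz":[566,-118,41],"rot":[0.439,-0.442,-1.601]},{"xyz":[566,-118,41],"rot":[0.439,-0.442,-1.601]},{"xyz":[566,-118,41],"rot":[0.439,-0.442,-1.601]},{"xyz":[566,-118,41],"rot":[0.439,-0.442,-1.601]}]'
python3 -c "
from d import *
X=np.cross(EY,L);G=ori(-L,-X)
st();delta(H+240*L,G)"
```

```text
t: 17.58
ee_pos: [592.0, 291.1, 277.5]
orientation: [-0.407, -2.991, 0.771]
ft_force: [0.9, -0.3, 0.4]
width: 87.9
grasp_force: 0.0
{'t': 17.5833, 'qpos': array([ 0.599,  0.609,  1.28 , -0.346,  1.619, -0.654]), 'ee_pos': array([592.003, 291.098, 277.486]), 'width': 87.87259000594823, 'grasp_force': 0.0}
F tool [-0.987 -0.257 -0.322] M tool [-0.329 -0.089  0.046]
 xyz [ 20.7  63.3 -36.5] rot [ 0.057 -0.066 -0.191]
```

```bash
python3 -m inch '[{"xyz":[20.5,63,-36.5],"rot":[0.057,-0.066,-0.191]},{"xyz":[20.5,63,-36.5],"rot":[0.057,-0.066,-0.191]},{"xyz":[20.5,63,-36.5],"rot":[0.057,-0.066,-0.191]},{"xyz":[20.5,63,-36.5],"rot":[0.057,-0.066,-0.191]},{"xyz":[20.5,63,-36.5],"rot":[0.057,-0.066,-0.191]}]'
python3 - <<'E'
from d import *
X=np.cross(EY,L);G=ori(-L,-X)
st();delta(H+82*L,G)
m=ctrl.camera_model('wrist');w=ctrl.get_image('wrist')
for s in (51,127):print(s,proj(m,H+s*L))
cv2.imwrite('pics/w7.png',w[:,:,::-1])
E
```

```text
t: 18.0
ee_pos: [591.6, 364.3, 278.5]
orientation: [-0.103, -3.001, 0.862]
ft_force: [0.2, -0.8, -0.1]
width: 88.1
grasp_force: 0.0
{'t': 18.0, 'qpos': array([ 0.705,  0.685,  1.164, -0.393,  1.695, -0.766]), 'ee_pos': array([591.609, 364.286, 278.541]), 'width': 88.06303405953525, 'grasp_force': 0.0}
F tool [-0.233 -0.574  0.504] M tool [-0.253 -0.078  0.034]
 xyz [  0.6   2.3 156.7] rot [ 0.    -0.003 -0.006]
51 [325.435 208.239]
127 [326.019 229.411]
```

View pics/w7.png

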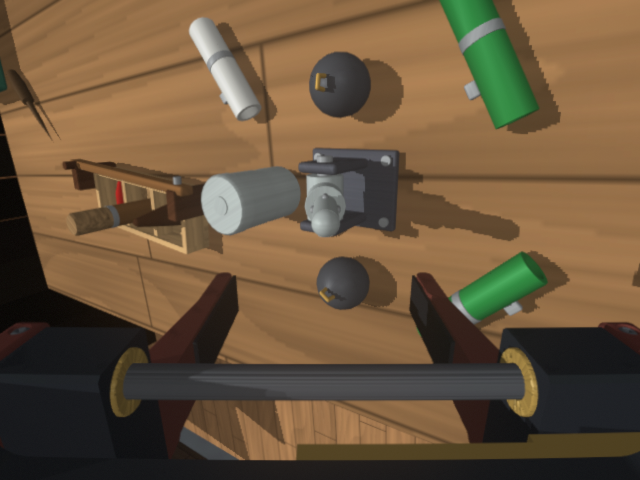

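Wrist view: the spigot tip is at about (325,226), against a predicted (326,229), so it's aligned. The butt still stands in the bay. I descend along the axis and close.

```bash
python3 -m inch '[{"xyz":[0.5,2,30],"rot":[0,-0.003,-0.006]},{"xyz":[0.5,2,65],"rot":[0,-0.003,-0.006]},{"xyz":[0.5,2,100],"rot":[0,-0.003,-0.006]},{"xyz":[0.5,2,130],"rot":[0,-0.003,-0.006]},{"xyz":[0.5,2,150],"rot":[0,-0.003,-0.006]},{"xyz":[0.5,2,155],"rot":[0,-0.003,-0.006]},{"xyz":[0.5,2,155],"rot":[0,-0.003,-0.006]},{"xyz":[0.5,2,155],"rot":[0,-0.003,-0.006]}]'
python3 -c "
from d import *
st();X=np.cross(EY,L);delta(H+82*L,ori(-L,-X))"
python3 -m inch '[{"xyz":[0,0,0],"rot":[0,0,0]},{"xyz":[0,0,0],"rot":[0,0,0]},{"xyz":[0,0,0],"rot":[0,0,0]},{"xyz":[0,0,0],"rot":[0,0,0]},{"xyz":[0,0,0],"rot":[0,0,0]},{"xyz":[0,0,0],"rot":[0,0,0]},{"xyz":[0,0,0],"rot":[0,0,0]},{"xyz":[0,0,0],"rot":[0,0,0]},{"xyz":[0,0,0],"rot":[0,0,0]},{"xyz":[0,0,0],"rot":[0,0,0]},{"xyz":[0,0,0],"rot":[0,0,0]},{"xyz":[0,0,0],"rot":[0,0,0]}]' 255
python3 -c "
from d import *
st()"
```

```text
t: 18.72
ee_pos: [586.9, 283.9, 148.0]
orientation: [-0.096, -3.004, 0.86]
ft_force: [-0.2, -0.2, 1.1]
width: 87.8
grasp_force: 0.0
{'t': 18.7167, 'qpos': array([ 0.628,  0.729,  1.398, -0.428,  1.407, -0.724]), 'ee_pos': array([586.942, 283.937, 147.985]), 'width': 87.78763558289681, 'grasp_force': 0.0}
F tool [ 0.231 -0.772 -0.774] M tool [-0.332 -0.078  0.054]
 xyz [1.3 1.2 3.4] rot [ 0.002  0.001 -0.002]
t: 19.72
ee_pos: [585.9, 284.0, 146.8]
orientation: [-0.093, -3.002, 0.863]
ft_force: [-0.9, -2.2, 1.7]
width: 23.5
grasp_force: 30.0
{'t': 19.7167, 'qpos': array([ 0.629,  0.73 ,  1.4  , -0.428,  1.407, -0.724]), 'ee_pos': array([585.917, 283.974, 146.772]), 'width': 23.458852509149924, 'grasp_force': 30.00022765249014}
F tool [ 0.727 -2.823 -0.264] M tool [ 0.13  -0.108  0.024]
```

```bash
python3 -m inch '[{"xyz":[0,-4.2,0.1],"rot":[-0.05,0,0]},{"xyz":[0,-8.4,0.4],"rot":[-0.1,0,0]},{"xyz":[0,-12.6,0.9],"rot":[-0.15,0,0]},{"xyz":[0,-16.7,1.7],"rot":[-0.2,0,0]}]'
python3 -c "
from d import *
st()"
python3 -m inch '[{"xyz":[0,-4.2,0.1],"rot":[-0.05,0,0]},{"xyz":[0,-8.4,0.4],"rot":[-0.1,0,0]},{"xyz":[0,-12.6,0.9],"rot":[-0.15,0,0]},{"xyz":[0,-16.7,1.7],"rot":[-0.2,0,0]}]'
cat > a.py <<'E'
from d import *
st();o=ctrl.get_obs();z=-R.from_rotvec(o['orientation']).as_matrix()[:,2]
v=o['ee_pos']-H
print('tool lean',np.arctan2(-z@EX,z[2]),'side',z@EY,'tcp angle',np.arctan2(-v@EX,v[2]),'r',np.hypot(v@EX,v[2]),'off y',v@EY)
E
python3 a.py
```

```text
t: 20.05
ee_pos: [585.1, 270.3, 153.7]
orientation: [-0.094, -3.081, 0.553]
ft_force: [0.7, 4.2, -3.7]
width: 23.4
grasp_force: 30.1
{'t': 20.05, 'qpos': array([ 0.552,  0.63 ,  1.501, -0.307,  1.235, -0.824]), 'ee_pos': array([585.083, 270.259, 153.702]), 'width': 23.423259762816944, 'grasp_force': 30.149685591459274}
F tool [-0.436  5.251  2.04 ] M tool [-0.07  -0.211  0.055]
t: 20.38
ee_pos: [584.2, 253.9, 158.3]
orientation: [-0.096, -3.127, 0.243]
ft_force: [0.9, 4.4, -2.7]
width: 23.5
grasp_force: 30.1
{'t': 20.3833, 'qpos': array([ 0.457,  0.55 ,  1.594, -0.154,  1.078, -0.974]), 'ee_pos': array([584.154, 253.937, 158.348]), 'width': 23.475601489205808, 'grasp_force': 30.134038031101227}
F tool [-0.589  4.84   1.957] M tool [ 0.014 -0.119  0.106]
tool lean 0.15530945124077195 side -0.0016665624881271046 tcp angle 0.16859257149335827 r 84.54675315902988 off y 0.3752971874581997
```

```bash
python3 -m inch '[{"xyz":[0,-4.2,0.1],"rot":[-0.05,0,0]},{"xyz":[0,-8.4,0.4],"rot":[-0.1,0,0]},{"xyz":[0,-13.5,1.1],"rot":[-0.16,0,0]},{"xyz":[0,-13.5,1.1],"rot":[-0.16,0,0]},{"xyz":[0,-13.5,1.1],"rot":[-0.16,0,0]}]'
python3 a.py
python3 - <<'E'
from d import *
im=ctrl.get_image('top');cv2.imwrite('pics/t8.png',im[:,:,::-1])
E
```

```text
t: 20.8
ee_pos: [583.3, 239.1, 159.7]
orientation: [0.099, 3.139, 0.001]
ft_force: [-0.4, -2.3, 2.9]
width: 23.7
grasp_force: 30.0
{'t': 20.8, 'qpos': array([ 0.37 ,  0.504,  1.662,  0.   ,  0.974, -1.138]), 'ee_pos': array([583.275, 239.054, 159.656]), 'width': 23.655258951031218, 'grasp_force': 29.993639141321182}
F tool [ 0.216 -2.278 -2.871] M tool [-0.023  0.072 -0.017]
tool lean -0.0006642836687449252 side -0.0007502772512373038 tcp angle -0.008520047064048356 r 84.65891982982401 off y 0.4202843391722352
```

Upright by pose. I release, retreat straight up and check.

```bash
python3 -m inch '[{"xyz":[0,0,0],"rot":[0,0,0]},{"xyz":[0,0,0],"rot":[0,0,0]},{"xyz":[0,0,0],"rot":[0,0,0]},{"xyz":[0,0,0],"rot":[0,0,0]},{"xyz":[0,0,0],"rot":[0,0,0]},{"xyz":[0,0,0],"rot":[0,0,0]},{"xyz":[0,0,0],"rot":[0,0,0]},{"xyz":[0,0,0],"rot":[0,0,0]},{"xyz":[0,0,0],"rot":[0,0,0]}]' 0
python3 -m inch '[{"xyz":[0,0,-15],"rot":[0,0,0]},{"xyz":[0,0,-45],"rot":[0,0,0]},{"xyz":[0,0,-85],"rot":[0,0,0]},{"xyz":[0,0,-125],"rot":[0,0,0]},{"xyz":[0,0,-160],"rot":[0,0,0]},{"xyz":[0,0,-160],"rot":[0,0,0]},{"xyz":[0,0,-160],"rot":[0,0,0]}]'
python3 - <<'E'
from d import *
s=ctrl.get_image('scene');S=ctrl.camera_model('scene');m=ctrl.camera_model('wrist');w=ctrl.get_image('wrist')
U=np.array([0,0,1])
for k in(51,127):print(k,'scene',proj(S,H+k*U),'wrist',proj(m,H+k*U))
a=cv2.resize(s[150:450,170:430],(390,450));b=cv2.copyMakeBorder(cv2.resize(w,(400,300)),0,150,0,0,0)
cv2.imwrite('pics/f9.png',np.hstack([a,b])[:,:,::-1])
E
```

```text
t: 21.6
ee_pos: [583.2, 239.6, 159.4]
orientation: [0.096, 3.139, 0.002]
ft_force: [-0.1, -0.0, -0.5]
width: 80.2
grasp_force: 0.0
t: 22.18
ee_pos: [584.2, 239.9, 322.0]
orientation: [0.096, 3.135, 0.005]
ft_force: [0.1, 1.1, -1.1]
width: 88.1
grasp_force: 0.0
51 scene [341.204 211.248] wrist [323.649 207.223]
127 scene [341.479 184.162] wrist [323.872 228.018]
```

View pics/f9.png

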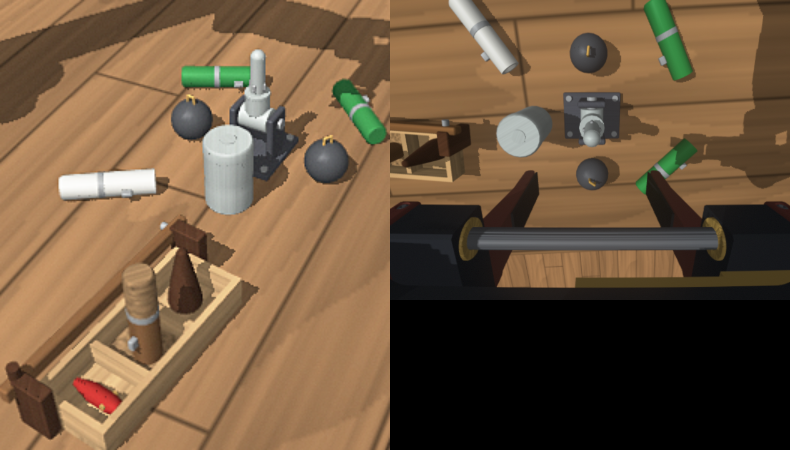

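The spigot tip is at scene (342,183), against (341.5,184) predicted for upright. The butt stands in its bay and the other tackle hasn't moved. I hand the job in.

```bash
python3 -c "
from workcell import ctrl
print(ctrl.close_job())"
```

```text
the job is handed in; nothing more can be done
None
```

I twisted the butt off the spigot with a pull of about 15 N, stood it in the empty bay, left the spigot upright and clear of the gripper, and handed the job in at about 22 s; the verdict was not shown.

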